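# Switch off the centre stand and load it from the tube case

## Robot

A 7-joint arm with a two-finger parallel gripper is mounted at the origin on a cart in front of the work surface, level with it; the furniture and walls round the work are solid. World frame = base frame: x ahead of the robot, y to its left, z up, the work surface at z = 0. Lengths are in m, angles in rad, forces in N, time in s.
With the tool pointing down it reaches from about 0.425 to 0.95 m from the base axis. Payload 4.7 kg.
Tool frame: the origin (TCP) lies at the very end of the fingers, on their centre line; the grasp point (between the pads) lies bot.pinch_z behind it (bot.pinch_z is the distance from the TCP to the grasp point, in m); z points along the fingers, y is the line along which they close (so a half turn about z gives the same grasp; the last joint's range is limited). The gripper opens to 85 mm and grips with 20 to 120 N. Pads are 22 mm wide; open, the fingers measure 114 mm over their backs; the gripper's body (76 mm by 85 mm) begins 54 mm behind the grasp point. The pads swing forward as they close: fully open they stand 13 mm farther back than shut.
Start: joints at [-1.295, 0.469, -0.049, 1.532, 0.024, 1.141, -0.082], TCP at [0.203, 0.644, 0.231] pointing down, gripper open.
Joint ranges: [-2.59, 2.59], [-0.33, 1.99], [-1.39, 1.29], [0.1, 2.45], [-1.04, 4.18], [0.21, 1.99], [-2.66, 2.66]. Speed limits (rad/s): [2.57, 2.57, 3.14, 3.14, 3.14, 3.14, 3.14].

## Interface

Orientations are given as a unit quaternion [w, x, y, z].
In Python, from cell import bot, vision gives the robot as it stands. The module is installed in compiled form; this text tells all that it offers.
- The arm moves only by the tool jog_arm, never from a script. Its argument "commands" is a list of rows, each a list of 3 entries, a list of its own where there are three numbers: the shift along the tool's x, y, z in mm, then the turn, a rotation vector about the tool's x, y, z in degrees, then the gripper command: -1 is fully open, 1 is shut, values between are in proportion. A call has exactly 10 rows; each row is the pose to reach, as a shift and turn from the pose commanded when the call began, along the tool's axes at that moment; what a row does not reach only later rows make up. A row lasts 1/8 s, in which the tool goes at most 62.5 mm and 10.7 degrees, less where a joint would pass 70% of its speed; a pose out of reach is approached as far as the arm can. A call with a gripper value outside its range is refused whole. The fingers move at their own pace and stop on an object; "newtons" is the grip in N (left out, the last holds). Time passes only in rows, so rows that repeat a pose let the fingers close, or fill a call up. It gives the time, the measured TCP pose, the force, the opening and the grip force at its end, in the units of the state.
- bot.read_state(): the state, without advancing time (a new reading comes with each control period).
- vision.grab_frame(name): name is "scene" or "top"; returns (picture, depth): 420x560x3 uint8, red, green, blue; 420x560 float32, m along the optical axis (not along the pixel's ray), 0 where there is no reading.
- vision.camera_info(name): a dict with "intrinsics" (3x3 intrinsics, pixels), "pose" (4x4, takes a point from camera to world coordinates). Camera axes: x right, y down, z forward; pixel columns grow to the right and rows downward; lengths in m; the calibration is good to about 2 mm. A picture is of the moment at which its call begins. camera_info takes no time and is no camera call.
- bot.close_job(): hands the job in; it is judged then, once.
The state is a dict: "clock": time; "qpos": joint angles; "qd": joint speeds; "tau": joint torques, N m; "eef_pos": TCP position; "tcp_rot": TCP orientation; "wrist_force": force on the tool from outside, world axes, zero at the start; "ft_torque": the same for the moment, N m; "width": finger opening in m; "grasp_force": force on a finger pad.
Only numpy, scipy, OpenCV 4.12 (cv2) and the standard library are available. Lean on these libraries where they do the work, as an engineer would, in place of code of your own. Each camera call takes 0.05 s, during which the arm holds its last target. There are 200 camera calls.

## Task

First switch the centre stand off: turn the speed knob on its headstock fully anticlockwise to its end stop, and do not move the tailstock or any tube before that. Then pull every square tube out of the lined case: put the long tube between the two centre points, lying in the stand's two rests, and slide the tailstock up until both points sit firmly in the tube's ends; lay the short tubes (there are one or two) flat on the floor of the open tray. Leave everything else on the bench where it is.

Things in the scene. Friction and masses are not known exactly. Their poses are not given: they have to be found in the camera images.
- stand: Grey centre stand, fixed, base 90 (x) x 324 (y) x 15 mm high. Origin: centre of the underside. At its +y end the headstock (74 x 70 mm, 95 mm high, y = +88 to +158 mm) with the speed knob on top; at its -y end a tailstock (66 x 40 mm, 87 mm high) that slides along y. Each carries a steel centre point on the line x = 0, z = 65 mm, facing the other.
- centre_line (a point): Fixed point of the stand at x = 0, y = 0, z = 65 mm, with the stand's axes: here belongs the middle of the long tube. U-shaped rests (12 mm long, 24 mm wide inside, flared mouths to z = 79 mm, 50 mm wide outside) stand 40 mm to either side of it along y; a tube in them has its axis at about z = 65 mm. Between the rests fingers have free space down to z = 25 mm.
- tailstock (a joint): Slide of the tailstock along the stand's +y in m: 0 fully back, growing towards the headstock, limit 0.065. Its cone tip is at stand y = -119 mm + value, pointing to +y. With the long tube held on both points it reads about 0.055. Friction about 4 N; it stays where it is left.
- tail_grip (a point): Grip point of the tailstock: middle of the black upright fin on its top, 14 mm thick along the stand's y, 34 mm wide along x, from 86 to 122 mm above the bench; the point is at 108 mm. It moves with the tailstock.
- speed (a joint): Speed knob on the headstock, rad: 0 is the anticlockwise end stop (off), growing clockwise seen from above, up to 4.7. Friction about 0.04 Nm, stays where it is left. At 0 the knob's grip bar lies along the stand's x axis; at value v it is turned by v clockwise from there.
- speed_grip (a point): On the vertical axis of the speed knob, 132 mm above the bench, at the height to grip its raised bar. The bar is 42 mm long, 14 mm thick, from 109 to 139 mm above the bench, on a disc of 44 mm diameter.
- case: Transport case, black with grey lining, fixed, 74 (x) x 164 (y) x 49 mm high. Origin: on the underside, 40 mm behind the front (-x) face, midway across. Three level cutouts along x at y = -50, 0, +50 mm, open at the front. A steel strap across the top stops the tubes being lifted: draw them out along the case's -x, by at least 66 mm. Which tube lies in which cutout varies.
- tube_long: Long square aluminium tube, 20 x 20 x 140 mm, about 0.12 kg, open at both ends (10 mm square bore). Origin: on its axis at the end that starts inside the case; the tube runs from there 140 mm along its own -x. At the start it lies along the case's x with about 76 mm in front of the case.
- tube_long_mid (a point): Middle of the long tube, on its axis.
- tube_short_1: Short square aluminium tube, 20 x 20 x 100 mm, about 0.09 kg, same section. Origin: on its axis at the end that starts inside the case; runs 100 mm along its own -x; about 36 mm stand out of the case at the start. May be absent.
- tube_short_1_mid (a point): Middle of this short tube, on its axis.
- tube_short_2: The other short tube, like tube_short_1. May be absent.
- tube_short_2_mid (a point): Middle of this short tube, on its axis.
- tray: Open grey tray, loose, 170 (x) x 140 (y) x 28 mm high, walls and floor 4 mm thick, 0.6 kg. Origin: centre of the underside.
- multimeter: Yellow multimeter, bystander.
- tape_roll: Roll of grey tape, bystander.
- pliers: Blue pliers, bystander.
- screwdriver: Yellow screwdriver, bystander.
- marker: Marker pen, bystander.
- jar: Screw jar, bystander.
- servo: Black servo motor, bystander.
- head_tip (a point): Tip of the headstock's fixed centre point, at stand y = +64 mm, pointing to the stand's -y: a cone 12 mm long, 16 mm across at its base, 4 mm at the tip. It enters the tube's end by about 6 mm.
- tail_tip (a point): Tip of the tailstock's centre point, the same cone, pointing to the stand's +y. It moves with the tailstock (stand y = -119 mm + joint value).
- case_mouth (a point): Middle of the case's front face at the height of the tubes' axes (30 mm above the bench), at the middle cutout, with the case's axes. In each cutout a sprung pad holds the tube with roughly 5 to 15 N.

How it is judged:
On the way:
1. the speed knob is at its anticlockwise end stop (value of joint speed below 0.08 rad), for 0.2 s.
At the end, for the whole second after the job is handed in: Knob within 0.1 rad of its stop; long tube's middle within 3 mm along, 4 mm across and in height of centre_line, in line within 0.06 rad, tailstock at 0.052 to 0.061; each short tube present lies in the tray, its axis under 20 mm above the tray's underside; tray level; all at rest (value of joint speed below 0.1 rad and x of tube_long_mid in the frame of centre_line between -0.004 and 0.004 m and y of tube_long_mid in the frame of centre_line between -0.003 and 0.003 m and z of tube_long_mid in the frame of centre_line between -0.004 and 0.004 m and angle between the x axis of tube_long and the y axis of stand, either way round below 0.06 rad and value of joint tailstock between 0.052 and 0.061 m and linear speed of each of tube_long, tube_short_1, tube_short_2 below 0.01 m/s and x of tube_short_1_mid in the frame of tray between -0.08 and 0.08 m and y of tube_short_1_mid in the frame of tray between -0.066 and 0.066 m and z of tube_short_1_mid in the frame of tray between 0.008 and 0.02 m and x of tube_short_2_mid in the frame of tray between -0.08 and 0.08 m and y of tube_short_2_mid in the frame of tray between -0.066 and 0.066 m and z of tube_short_2_mid in the frame of tray between 0.008 and 0.02 m and angle between tray's own z axis and vertical below 0.1 rad); the robot touches nothing.
It fails at once if the tailstock or a tube is moved (over 10 mm) while the drive is not switched off (value of joint speed above 0.12 rad and distance of any of tail_grip, tube_long, tube_short_1, tube_short_2 from where it was at the start of the episode above 0.01 m).
It fails at once if a bystander is moved by more than 4 cm (distance of any of multimeter, tape_roll, pliers, screwdriver, marker, jar, servo from where it was at the start of the episode above 0.04 m).
Of tube_short_1, tube_short_2 only 1 to 2 are there at a start; the rules pass over those that are not, and their reading is None.
At some moment in a run one of tray may be knocked a few centimetres aside while the robot is not near it.
Once in a run the grip may slacken for a moment while it holds something.
It also fails if it takes over 210 s, if anything falls off the work surface, if the arm or the gripper's body presses on something with over 40 N, if the wrist force passes 120 N, or if a joint passes its speed limit or range.

## Working session

There is one attempt and no reset: what is moved stays moved. The work goes in short steps, Python scripts to look and compute and a tool call to move; the robot and the scene stay as the last step left them, time stands still between calls to the robot, and variables do not carry over. Pictures are saved under pics/ and viewed, at most 15 in all, crops included, and the job is handed in when it is done.

Besides the shell and the picture viewer there is one more tool, called after "Call:" as name(argument=value, ...), one argument or row to a line, values as JSON. jog_arm: Moves the arm, as the interface text tells. Its arguments: {"type":"object","properties":{"commands":{"type":"array"},"newtons":{"type":"number"}},"required":["commands"]}

```bash
mkdir -p pics
python3 - <<'E'
from cell import bot, vision
import cv2,numpy as np
s=bot.read_state(); print(s, bot.pinch_z)
for n in("top","scene"):
    p,d=vision.grab_frame(n); np.savez(f"{n}0.npz",p=p,d=d)
    cv2.imwrite(f"pics/{n}0.png",cv2.resize(p[:,:,::-1],(800,600),interpolation=cv2.INTER_CUBIC))
    print(vision.camera_info(n))
E
```

```text
{'clock': 0.0, 'qpos': array([-1.29491011,  0.46945958, -0.04863541,  1.53368052,  0.02409304,
        1.14096716, -0.08230394]), 'qd': array([-0.00083479,  0.00014227,  0.00084167,  0.0015049 ,  0.00021045,
        0.00219802, -0.00069093]), 'tau': array([ 8.05113395e-04, -5.10318339e+01, -4.60924103e-02, -2.37707090e+01,
        1.07311358e-02,  7.57776696e-03,  1.81301054e-06]), 'eef_pos': array([0.20235279, 0.64335761, 0.23025497]), 'tcp_rot': array([-1.24400960e-04,  1.51773917e-01,  9.88414765e-01, -9.56602533e-04]), 'wrist_force': array([-0.66088387,  0.29192219,  0.55706144]), 'ft_torque': array([ 0.03056936,  0.02486048, -0.01178553]), 'grasp_force': 0.0, 'width': 0.08555462894759466} 0.0187
{'intrinsics': array([[476.11608436,   0.        , 279.58622982],
       [  0.        , 476.11608436, 201.56443187],
       [  0.        ,   0.        ,   1.        ]]), 'pose': array([[ 0.02206532, -0.98445893,  0.17422322,  0.26492424],
       [-0.99967721, -0.02392107, -0.00855862, -0.02052458],
       [ 0.01259322, -0.17397814, -0.98466899,  1.65411043],
       [ 0.        ,  0.        ,  0.        ,  1.        ]])}
{'intrinsics': array([[412.28204206,   0.        , 277.04298292],
       [  0.        , 412.28204206, 205.42742383],
       [  0.        ,   0.        ,   1.        ]]), 'pose': array([[ 0.63344378, -0.493847  ,  0.59570472, -0.20320791],
       [-0.77369373, -0.39216429,  0.49759942, -0.62147243],
       [-0.01212386, -0.77609426, -0.63050036,  0.86219637],
       [ 0.        ,  0.        ,  0.        ,  1.        ]])}
```

View pics/top0.png

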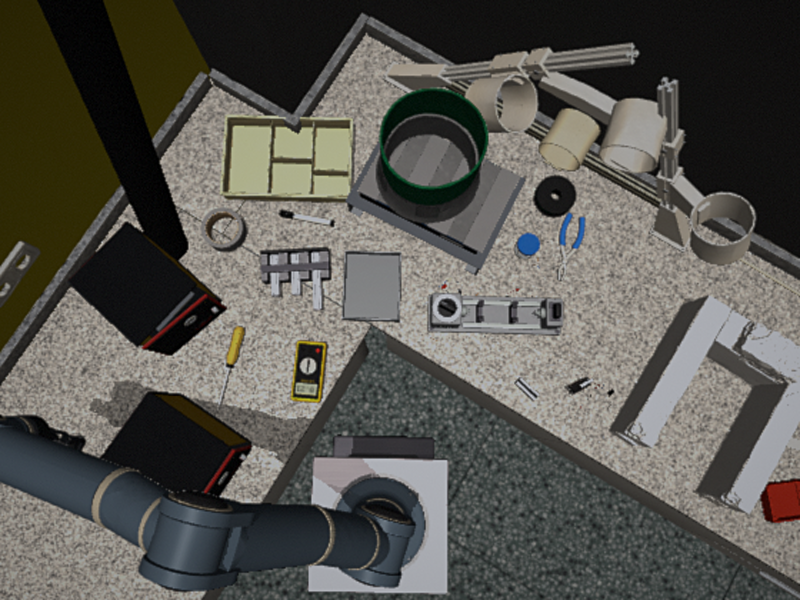

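View pics/scene0.png

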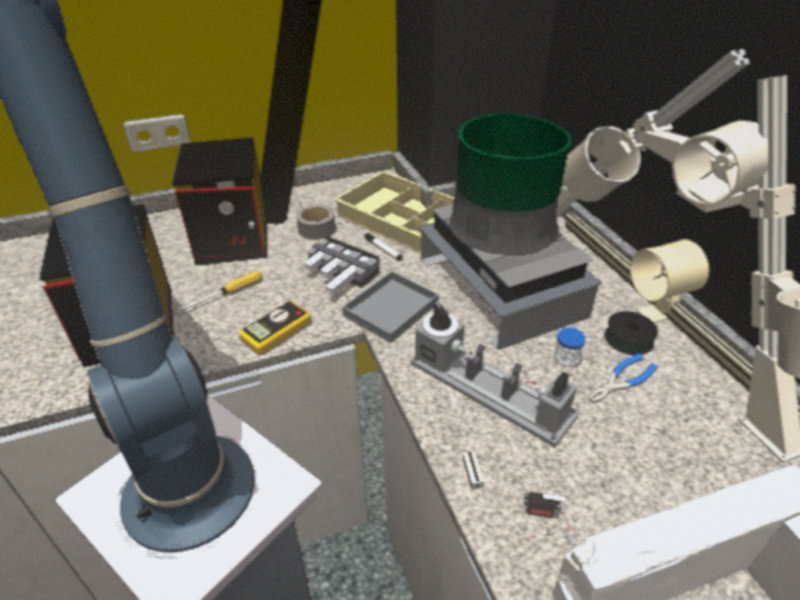

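The top view shows the stand at px (430–565, 290–335) with the knob at (447,308). The case is at (295,265), opening towards the robot, with three tubes and the long one rightmost. The tray is at (372,287). I'll enlarge this area.

```bash
cat > h.py <<'E'
import cv2,numpy as np
from scipy.spatial.transform import Rotation as R
from cell import bot, vision
def ray(n,u,v,z):
    "world point on plane height z at native pixel u,v"
    c=vision.camera_info(n);K=c["intrinsics"];T=c["pose"]
    d=T[:3,:3]@np.linalg.solve(K,[u,v,1]);o=T[:3,3]
    return o+d*(z-o[2])/d[2]
def crop(n,x0,y0,x1,y1,f,name):
    p,d=vision.grab_frame(n)
    cv2.imwrite(f"pics/{name}.png",cv2.resize(p[y0:y1,x0:x1,::-1],None,fx=f,fy=f,interpolation=cv2.INTER_CUBIC))
    return p,d
def Rt(): 
    s=bot.read_state();q=s["tcp_rot"];return s["eef_pos"],R.from_quat(np.r_[q[1:],q[0]])
def delta(pos,yaw=None):
    "jog (mm, deg) taking the TCP to pos, tool down with tool y along world heading yaw(deg), nearest half turn"
    p,r=Rt(); out=r.inv().apply(np.array(pos)-p)*1e3
    M=r.as_matrix(); best=None
    if yaw is None: yaw=np.degrees(np.arctan2(M[1,1],M[0,1]))
    for a in (yaw,yaw+180):
        a=np.radians(a);y=np.array([np.cos(a),np.sin(a),0]);z=np.array([0,0,-1.]);x=np.cross(y,z)
        rv=np.degrees((r.inv()*R.from_matrix(np.c_[x,y,z])).as_rotvec())
        if best is None or np.linalg.norm(rv)<np.linalg.norm(best):best=rv
    return out.round(1),best.round(1)
E
python3 - <<'E'
from h import *
p=np.load("top0.npz")["p"]
cv2.imwrite("pics/c1.png",cv2.resize(p[190:245,290:400,::-1],None,fx=7,fy=7,interpolation=cv2.INTER_CUBIC))
cv2.imwrite("pics/c2.png",cv2.resize(p[165:235,175:290,::-1],None,fx=6.9,fy=6.9,interpolation=cv2.INTER_CUBIC))
E
```

```text
(no output)
```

View pics/c1.png

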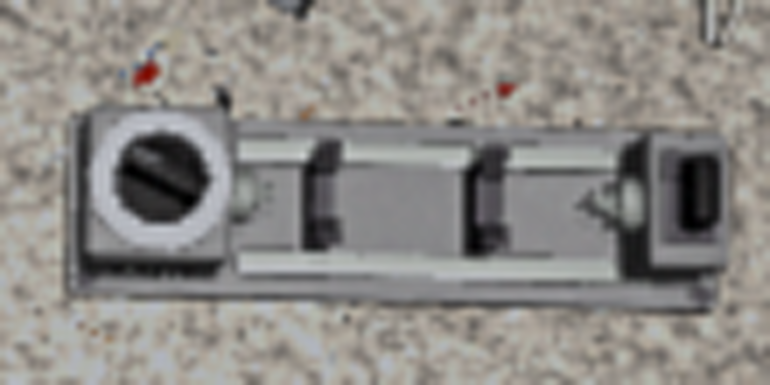

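View pics/c2.png

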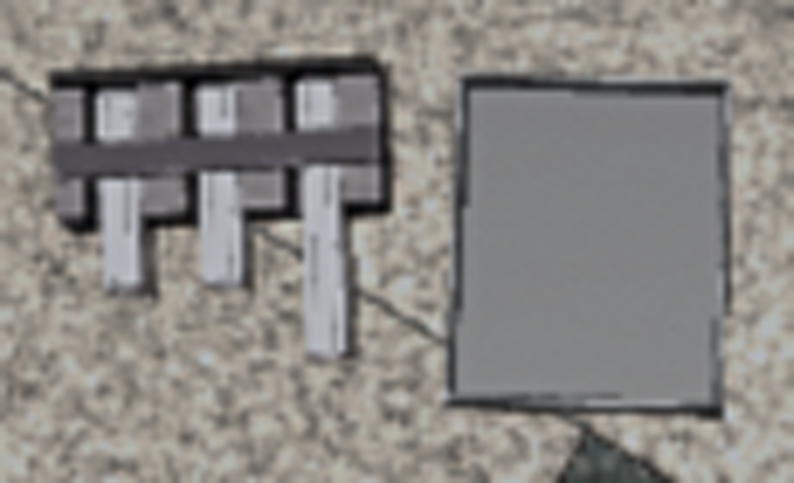

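The stand crop shows the knob disc centre at about (163,178), the fin top at (700,192) and the rests at (325,195) and (487,195). Case crop: two short tubes end at (125,290) and (222,285), and the long one at (327,355). The tray corners are (462,78), (728,85), (720,412) and (450,403). Next, the knob bar with more contrast, and the numbers.

Run:
```python
from h import *
p=np.load("top0.npz")["p"];d=np.load("top0.npz")["d"];q=np.load("scene0.npz")["p"]
a=p[202:230,299:327,::-1].astype(float); a=np.clip(a*2.5,0,255).astype(np.uint8)
b=q[210:238,292:320,::-1].astype(float); b=np.clip(b*2.5,0,255).astype(np.uint8)
cv2.imwrite("pics/k.png",cv2.resize(np.hstack([a,b]),None,fx=14,fy=14,interpolation=cv2.INTER_CUBIC))
f=lambda u,v,z:ray("top",290+(u+.5)/7-.5,190+(v+.5)/7-.5,z).round(4)
for nm,u,v,z in[("disc",163,178,.100),("fin",701,192,.122),("rest1",325,195,.079),("rest2",488,195,.079),("bTL",68,120,.015),("bBL",68,297,.015),("bBR",714,310,.015),("bTR",725,128,.015)]:print(nm,f(u,v,z))
g=lambda u,v,z:ray("top",175+(u+.5)/6.9-.5,165+(v+.5)/6.9-.5,z).round(4)
for nm,u,v,z in[("s1",122,291,.04),("s2",221,287,.04),("L",325,357,.04),("s1b",116,85,.04),("s2b",217,85,.04),("Lb",316,80,.04),("cTL",52,75,.049),("cTR",380,60,.049),("cBR",388,210,.049),("t",462,78,.028),("t",728,85,.028),("t",720,412,.028),("t",450,403,.028)]:print(nm,g(u,v,z))
```

```text
disc [ 0.4975 -0.1448  0.1   ]
fin [ 0.4937 -0.3938  0.122 ]
rest1 [ 0.4943 -0.2241  0.079 ]
rest2 [ 0.4962 -0.3021  0.079 ]
bTL [ 0.5384 -0.1039  0.015 ]
bBL [ 0.4497 -0.1053  0.015 ]
bBR [ 0.4508 -0.4252  0.015 ]
bTR [ 0.5422 -0.4325  0.015 ]
s1 [0.5252 0.2644 0.04  ]
s2 [0.5284 0.2154 0.04  ]
L [0.4945 0.1623 0.04  ]
s1b [0.6299 0.273  0.04  ]
s2b [0.6312 0.2224 0.04  ]
Lb [0.635  0.1729 0.04  ]
cTL [0.6322 0.3036 0.049 ]
cTR [0.644  0.1402 0.049 ]
cBR [0.5677 0.1332 0.049 ]
t [0.6406 0.1005 0.028 ]
t [ 0.6404 -0.0345  0.028 ]
t [ 0.4733 -0.0341  0.028 ]
t [0.4746 0.1005 0.028 ]
```

View pics/k.png

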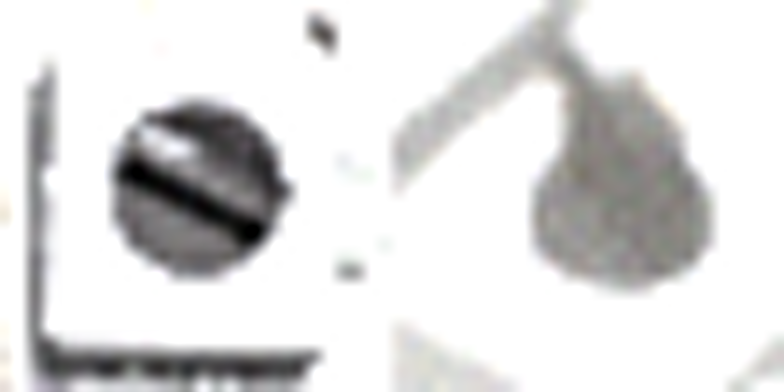

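The bar runs from upper left to lower right, about 27.5° below the image horizontal. That puts the knob at about 117.5° clockwise (2.05 rad) and the bar heading at about 62.5°. I'll refine with the depth cloud.

```bash
cat >> h.py <<'E'
def cloud(n,d):
    c=vision.camera_info(n);K=c["intrinsics"];T=c["pose"]
    v,u=np.mgrid[:d.shape[0],:d.shape[1]]
    P=np.stack([(u-K[0,2])/K[0,0]*d,(v-K[1,2])/K[1,1]*d,d],-1)@T[:3,:3].T+T[:3,3]
    P[d==0]=np.nan; return P
def box(P,x0,x1,y0,y1,z0,z1):
    m=(P[...,0]>x0)&(P[...,0]<x1)&(P[...,1]>y0)&(P[...,1]<y1)&(P[...,2]>z0)&(P[...,2]<z1); return P[m]
def info(nm,Q):
    if len(Q)<5: print(nm,len(Q));return
    w,rot=None,cv2.minAreaRect((Q[:,:2]*1000).astype(np.float32))
    C=np.cov(Q[:,:2].T);e,V=np.linalg.eigh(C)
    print(nm,len(Q),"med",np.median(Q,0).round(4),"rect",np.round(rot[0],1),np.round(rot[1],1),round(rot[2],1),"axis deg",np.degrees(np.arctan2(V[1,1],V[0,1])).round(1),"ptp",Q.min(0).round(3),Q.max(0).round(3))
E
python3 - <<'E'
from h import *
P=cloud("top",np.load("top0.npz")["d"])
info("bar",box(P,.45,.54,-.19,-.1,.128,.15))
info("hs",box(P,.44,.55,-.21,-.09,.087,.100))
info("fin",box(P,.44,.55,-.45,-.34,.11,.13))
info("ts",box(P,.44,.55,-.45,-.34,.080,.095))
info("rests",box(P,.44,.55,-.34,-.19,.070,.085))
info("base",box(P,.42,.57,-.45,-.08,.010,.021))
info("case",box(P,.54,.68,.11,.33,.042,.06))
for n,y0,y1 in(("s1",.25,.285),("s2",.20,.24),("L",.145,.185)):
    info(n,box(P,.45,.56,y0,y1,.034,.046))
info("tray rim",box(P,.45,.66,-.06,.12,.022,.034))
info("tray all",box(P,.45,.66,-.06,.12,.002,.034))
E
```

```text
bar 58 med [ 0.4979 -0.1422  0.1375] rect [ 497.3 -143.3] [40.5 14. ] 63.3 axis deg 62.7 ptp [ 0.483 -0.162  0.128] [ 0.512 -0.123  0.146]
hs 214 med [ 0.4892 -0.1394  0.0951] rect [ 496.2 -142.6] [73.9 66.9] 0.6 axis deg 168.5 ptp [ 0.459 -0.176  0.087] [ 0.533 -0.109  0.1  ]
fin 50 med [ 0.4957 -0.3954  0.1204] rect [ 496.  -395.5] [12.8 31.1] 87.2 axis deg 178.4 ptp [ 0.48  -0.403  0.111] [ 0.512 -0.389  0.126]
ts 155 med [ 0.4914 -0.3897  0.0868] rect [ 495.7 -390.6] [47.8 62.8] 88.8 axis deg -178.9 ptp [ 0.464 -0.415  0.08 ] [ 0.527 -0.367  0.095]
rests 53 med [ 0.4928 -0.2317  0.0754] rect [ 496.4 -251.2] [120.6  51.3] 89.8 axis deg 90.2 ptp [ 0.471 -0.312  0.07 ] [ 0.522 -0.191  0.084]
base 1023 med [ 0.4894 -0.2777  0.0153] rect [ 490.8 -260.4] [122.8 333.5] 1.2 axis deg 91.4 ptp [ 0.429 -0.428  0.01 ] [ 0.552 -0.093  0.021]
case 673 med [0.5998 0.2213 0.0466] rect [592.  220.2] [100.5 163.5] 4.5 axis deg 94.1 ptp [0.541 0.137 0.042] [0.646 0.305 0.06 ]
s1 52 med [0.5421 0.2657 0.0392] rect [543.5 265.6] [33.  19.5] 6.9 axis deg -169.0 ptp [0.528 0.255 0.034] [0.56  0.277 0.046]
s2 43 med [0.5435 0.2157 0.0393] rect [544.9 216.7] [25.4 18.2] 1.7 axis deg -176.0 ptp [0.532 0.207 0.034] [0.558 0.226 0.045]
L 97 med [0.53   0.1649 0.0385] rect [527.2 164.4] [63.8 18. ] 2.3 axis deg -179.6 ptp [0.495 0.154 0.034] [0.559 0.175 0.045]
tray rim 198 med [0.5656 0.0492 0.0265] rect [559.8  34.5] [139.7 171.8] 89.3 axis deg 174.8 ptp [ 0.474 -0.036  0.022] [0.646 0.105 0.034]
tray all 1704 med [0.5553 0.0352 0.0056] rect [555.  30.] [179.6 209.8] 89.8 axis deg -173.7 ptp [ 0.45  -0.06   0.002] [0.66  0.12  0.034]
```

Run:
```python
from h import *
P=cloud("top",np.load("top0.npz")["d"])
for u,v in((105,203),(90,180),(140,210),(125,290),(155,315),(100,305),(160,320)):print(u,v,P[v,u].round(3))
print(Rt()[1].as_matrix().round(3))
for t in((.203,.644,.40),(.42,.25,.40),(.496,-.1435,.25)):print(t,delta(t,-27))
```

```text
105 203 [0.499 0.493 0.235]
90 180 [0.569 0.545 0.232]
140 210 [0.482 0.39  0.221]
125 290 [0.243 0.414 0.232]
155 315 [0.174 0.32  0.235]
100 305 [0.199 0.48  0.24 ]
160 320 [0.159 0.31  0.216]
[[-0.954  0.3   -0.   ]
 [ 0.3    0.954 -0.002]
 [-0.    -0.002 -1.   ]]
(0.203, 0.644, 0.4) (array([  -0.4,    0.5, -169.7]), array([ -0.1,  -0.1, -80.5]))
(0.42, 0.25, 0.4) (array([-325.6, -310.3, -169.1]), array([ -0.1,  -0.1, -80.5]))
(0.496, -0.1435, 0.25) (array([-516.2, -662.6,  -18.4]), array([ -0.1,  -0.1, -80.5]))
```

Call:
jog_arm(
  commands=[
    [[0, 0, -60], [0, 0, 0], -1],
    [[0, 0, -120], [0, 0, 0], -1],
    [[0, 0, -170], [0, 0, 0], -1],
    [[-45, -40, -170], [0, 0, 10], -1],
    [[-90, -82, -170], [0, 0, 20], -1],
    [[-135, -125, -170], [0, 0, 30], -1],
    [[-180, -168, -170], [0, 0, 40], -1],
    [[-225, -212, -170], [0, 0, 50], -1],
    [[-270, -256, -170], [0, 0, 60], -1],
    [[-315, -300, -170], [0, 0, 70], -1],
  ],
)

```text
clock: 1.35
eef_pos: [0.4128, 0.2622, 0.4011]
tcp_rot: [-0.0, 0.693, 0.721, -0.0]
wrist_force: [0.1, 0.3, 1.0]
width: 0.0853
grasp_force: 0.0
```

Run:
```python
from h import *
print(bot.read_state()["qpos"].round(2),Rt()[0]);print(delta((.496,-.1435,.20),-27))
```

```text
[-0.95  0.04  0.31  1.72 -0.01  1.39 -0.6 ] [0.41284621 0.26221399 0.40106097]
(array([-408.6,   67.5,  201. ]), array([-0. , -0. , 29.2]))
```

Call:
jog_arm(
  commands=[
    [[-55, 9, 10], [0, 0, 5], 0],
    [[-110, 18, 30], [0, 0, 10], 0],
    [[-165, 27, 60], [0, 0, 14], 0],
    [[-220, 36, 90], [0, 0, 18], 0],
    [[-275, 45, 120], [0, 0, 22], 0],
    [[-330, 54, 150], [0, 0, 26], 0],
    [[-375, 61, 180], [0, 0, 29], 0],
    [[-408.6, 67.5, 201], [0, 0, 29.2], 0],
    [[-408.6, 67.5, 201], [0, 0, 29.2], 0],
    [[-408.6, 67.5, 201], [0, 0, 29.2], 0],
  ],
)

```text
clock: 2.6
eef_pos: [0.4979, -0.1401, 0.2003]
tcp_rot: [-0.0, 0.851, 0.525, 0.0]
wrist_force: [0.6, -0.2, 0.4]
width: 0.0425
grasp_force: 0.0
```

Run:
```python
from h import *
print(bot.read_state()["qpos"].round(2),Rt()[0]);print(delta((.496,-.1435,.1145),-27))
```

```text
[-0.38  0.28  0.7   1.97 -0.22  0.96 -0.04] [ 0.49789061 -0.14007376  0.20026776]
(array([-3.9, -0.1, 85.8]), array([-0. , -0. ,  0.4]))
```

Call:
jog_arm(
  commands=[
    [[0, 0, 30], [0, 0, 0], 0],
    [[0, 0, 60], [0, 0, 0], 0],
    [[0, 0, 75], [0, 0, 0], 0],
    [[0, 0, 85], [0, 0, 0], 0],
    [[0, 0, 85], [0, 0, 0], 0],
    [[0, 0, 85], [0, 0, 0], 0.4],
    [[0, 0, 85], [0, 0, 0], 1],
    [[0, 0, 85], [0, 0, 0], 1],
    [[0, 0, 85], [0, 0, 0], 1],
    [[0, 0, 85], [0, 0, 0], 1],
  ],
  newtons=40,
)

```text
clock: 3.85
eef_pos: [0.4996, -0.1416, 0.1163]
tcp_rot: [0.001, 0.851, 0.525, 0.001]
wrist_force: [4.3, -2.2, 5.3]
width: 0.013
grasp_force: 45.1
```

Run:
```python
from h import *
s=bot.read_state();print(s["qpos"].round(2),Rt()[0],s["wrist_force"],s["ft_torque"]);print(delta((.496,-.1435,.1145),-27))
```

```text
[-0.31  0.41  0.64  2.05 -0.34  0.79  0.07] [ 0.49961837 -0.1415533   0.11632114] [ 4.26512079 -2.23918495  5.26779998] [-0.45223471 -0.88444349 -0.00175674]
(array([-3.4, -2.4,  1.8]), array([ 0.2, -0. ,  0.3]))
```

Call:
jog_arm(
  commands=[
    [[0, 1, 0], [0, 0, -9], 1],
    [[0, 1, 0], [0, 0, -18], 1],
    [[0, 1, 0], [0, 0, -27], 1],
    [[0, 1, 0], [0, 0, -36], 1],
    [[0, 1, 0], [0, 0, -45], 1],
    [[0, 1, 0], [0, 0, -54], 1],
    [[0, 1, 0], [0, 0, -63], 1],
    [[0, 1, 0], [0, 0, -72], 1],
    [[0, 1, 0], [0, 0, -81], 1],
    [[0, 1, 0], [0, 0, -90], 1],
  ],
)

```text
clock: 5.1
eef_pos: [0.4945, -0.1434, 0.1162]
tcp_rot: [-0.004, 0.229, 0.973, -0.001]
wrist_force: [-9.9, -4.8, 19.4]
width: 0.0134
grasp_force: 47.0
```

Run:
```python
from h import *
s=bot.read_state();print(s["qpos"].round(2),Rt()[0],s["wrist_force"],s["ft_torque"],s["width"]);print(delta((.496,-.1435,.1145),90.5))
```

```text
[-0.01  0.36  0.25  2.03 -0.12  0.77  1.43] [ 0.49447897 -0.14341651  0.11622546] [-9.91598763 -4.79380878 19.44529786] [-1.1526836   2.12015516 -0.04398243] 0.01337183368438358
(array([-1.4,  0.6,  1.7]), array([ -0.1,  -0.5, -27. ]))
```

Call:
jog_arm(
  commands=[
    [[0, 0, -1.5], [0, 0, -6], 1],
    [[0, 0, -1.5], [0, 0, -12], 1],
    [[0, 0, -1.5], [0, 0, -18], 1],
    [[0, 0, -1.5], [0, 0, -22], 1],
    [[0, 0, -1.5], [0, 0, -25], 1],
    [[0, 0, -1.5], [0, 0, -28], 1],
    [[0, 0, -1.5], [0, 0, -30], 1],
    [[0, 0, -1.5], [0, 0, -32], 1],
    [[0, 0, -1.5], [0, 0, -34], 1],
    [[0, 0, -1.5], [0, 0, -34], 1],
  ],
)

```text
clock: 6.35
eef_pos: [0.495, -0.1451, 0.1164]
tcp_rot: [-0.003, -0.059, 0.998, -0.001]
wrist_force: [-4.5, -7.0, 6.8]
width: 0.0132
grasp_force: 93.4
```

Run:
```python
from h import *
s=bot.read_state();print(s["qpos"].round(2),Rt()[0],s["wrist_force"],s["ft_torque"],s["width"]);print(delta((.496,-.1435,.1145),90.5))
```

```text
[ 0.1   0.35  0.12  2.03 -0.05  0.77  1.94] [ 0.49500531 -0.14505477  0.11643191] [-4.51111035 -7.02647938  6.79357077] [-1.6616012   0.79119453 -1.51498063] 0.013188050415840823
(array([-1.2,  1.4,  1.9]), array([-0.1, -0.4,  6.2]))
```

Call:
jog_arm(
  commands=[
    [[0, 0, -1.5], [0, 0, -30], 1],
    [[0, 0, -1.5], [0, 0, -29], 0.6],
    [[0, 0, -1.5], [0, 0, -28], 0.2],
    [[0, 0, -1.5], [0, 0, -28], 0],
    [[0, 0, -30], [0, 0, -28], 0],
    [[0, 0, -70], [0, 0, -28], 0],
    [[0, 0, -120], [0, 0, -28], 0],
    [[-20, 40, -150], [0, 0, -28], 0],
    [[-40, 90, -170], [0, 0, -28], 0],
    [[-40, 130, -170], [0, 0, -28], 0],
  ],
)

```text
clock: 7.6
eef_pos: [0.5229, -0.0033, 0.2883]
tcp_rot: [0.001, -0.305, 0.953, 0.0]
wrist_force: [0.6, -0.3, 0.2]
width: 0.0428
grasp_force: 0.0
```

Run:
```python
from h import *
p,d=crop("top",290,185,400,245,7,"s2")
P=cloud("top",d)
info("bar",box(P,.45,.54,-.19,-.1,.128,.15))
s=bot.read_state();print(s["qpos"].round(2),Rt()[0])
```

```text
bar 61 med [ 0.4952 -0.1422  0.1376] rect [ 495.4 -142.3] [39.4 13. ] 0.7 axis deg 179.2 ptp [ 0.476 -0.149  0.129] [ 0.515 -0.136  0.148]
[-0.01  0.17 -0.09  1.82  0.01  1.15  2.1 ] [0.5209847  0.00291601 0.28737538]
```

View pics/s2.png

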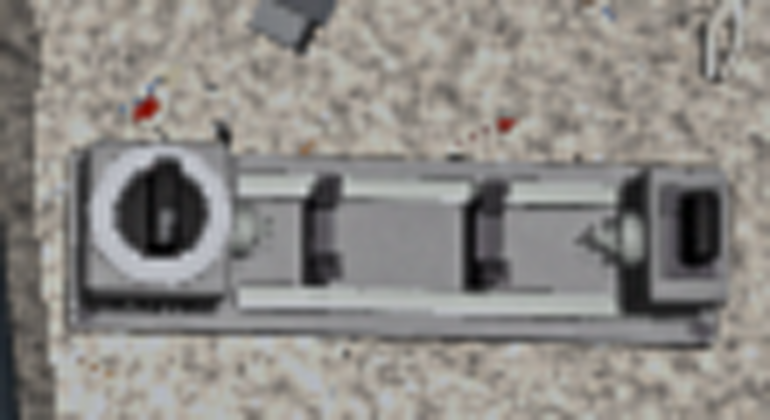

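The knob bar now lies along x, vertical in the picture at (163,210), so the drive is off. On to the long tube; I'll also check where the multimeter's edge is.

Run:
```python
from h import *
P=cloud("top",np.load("top0.npz")["d"])
info("mm",box(P,.3,.46,.12,.27,.012,.08))
print(delta((.5503,.1665,.15),94.3));print(delta((.5503,.1665,.0115),94.3))
```

```text
mm 761 med [0.3591 0.1756 0.0328] rect [361.4 188.8] [ 97.2 120.5] 88.4 axis deg 175.8 ptp [0.3   0.139 0.012] [0.422 0.236 0.052]
(array([-119.3,  114.7,  138.2]), array([ 0.3,  0.1, 31.6]))
(array([-119. ,  114.1,  276.7]), array([ 0.3,  0.1, 31.6]))
```

Call:
jog_arm(
  commands=[
    [[-40, 38, 0], [0, 0, 8], 0.3],
    [[-80, 76, 20], [0, 0, 16], 0.3],
    [[-119, 114, 70], [0, 0, 24], 0.3],
    [[-119, 114, 120], [0, 0, 31.6], 0.3],
    [[-119, 114, 160], [0, 0, 31.6], 0.3],
    [[-119, 114, 180], [0, 0, 31.6], 0.3],
    [[-119, 114, 200], [0, 0, 31.6], 0.3],
    [[-119, 114, 200], [0, 0, 31.6], 0.3],
    [[-119, 114, 200], [0, 0, 31.6], 0.3],
    [[-119, 114, 200], [0, 0, 31.6], 0.3],
  ],
)

```text
clock: 8.9
eef_pos: [0.5535, 0.1549, 0.0878]
tcp_rot: [0.001, -0.033, 0.999, 0.0]
wrist_force: [0.3, 0.2, 0.1]
width: 0.0301
grasp_force: 0.0
```

Run:
```python
from h import *
s=bot.read_state();print(s["qpos"].round(2),Rt()[0],s["width"]);print(delta((.5503,.1665,.0115),94.3))
p,d=crop("top",185,160,300,240,6.9,"l1")
crop("scene",200,160,320,240,6.5,"l2")
```

```text
[-0.28  0.47 -0.09  1.91  0.06  0.76  1.24] [0.55350125 0.15494968 0.08780883] 0.030114574142679332
(array([ 2.6, 11.7, 76.3]), array([ 0. ,  0.1, -0.6]))
```

View pics/l2.png

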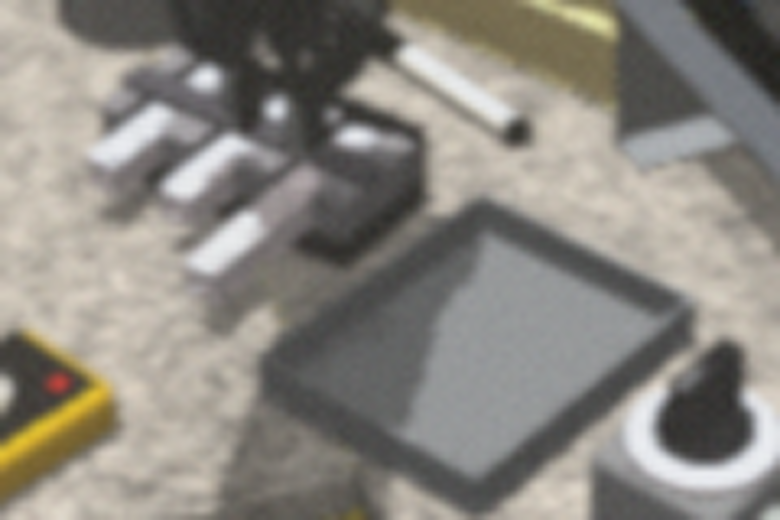

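Call:
jog_arm(
  commands=[
    [[2.6, 11.7, 10], [0, 0, -0.6], 0.3],
    [[2.6, 11.7, 30], [0, 0, -0.6], 0.3],
    [[2.6, 11.7, 50], [0, 0, -0.6], 0.3],
    [[2.6, 11.7, 65], [0, 0, -0.6], 0.3],
    [[2.6, 11.7, 76], [0, 0, -0.6], 0.3],
    [[2.6, 11.7, 76], [0, 0, -0.6], 0.3],
    [[2.6, 11.7, 76], [0, 0, -0.6], 0.3],
    [[2.6, 11.7, 76], [0, 0, -0.6], 1],
    [[2.6, 11.7, 76], [0, 0, -0.6], 1],
    [[2.6, 11.7, 76], [0, 0, -0.6], 1],
  ],
  newtons=60,
)

```text
clock: 10.25
eef_pos: [0.55, 0.1654, 0.0115]
tcp_rot: [0.0, -0.038, 0.999, -0.0]
wrist_force: [-1.3, -3.1, 6.1]
width: 0.0191
grasp_force: 61.0
```

Run:
```python
from h import *
s=bot.read_state();print(s["qpos"].round(2),Rt()[0],s["wrist_force"],s["ft_torque"],s["width"]);p=Rt()[0]
print(delta(p+[-.0678,-.0051,0],94.3))
```

```text
[-0.3   0.59 -0.08  1.94  0.08  0.61  1.21] [0.55000237 0.16539986 0.01151102] [-1.31776606 -3.13528376  6.10576977] [-0.61758676  0.16374005 -0.00545839] 0.019130419265982287
(array([68.,  0., -0.]), array([-0.,  0.,  0.]))
```

Call:
jog_arm(
  commands=[
    [[0, 0, 0], [0, 0, 0], 1],
    [[8, 0, 0], [0, 0, 0], 1],
    [[18, 0, 0], [0, 0, 0], 1],
    [[28, 0, 0], [0, 0, 0], 1],
    [[38, 0, 0], [0, 0, 0], 1],
    [[48, 0, 0], [0, 0, 0], 1],
    [[58, 0, 0], [0, 0, 0], 1],
    [[67, 0, 0], [0, 0, 0], 1],
    [[67.5, 0, 0], [0, 0, 0], 1],
    [[67.5, 0, 0], [0, 0, 0], 1],
  ],
  newtons=100,
)

```text
clock: 11.5
eef_pos: [0.4819, 0.1612, 0.0106]
tcp_rot: [-0.0, -0.038, 0.999, 0.0]
wrist_force: [0.3, -0.5, -0.7]
width: 0.0184
grasp_force: 100.0
```

Run:
```python
from h import *
s=bot.read_state();print(Rt()[0],s["wrist_force"],s["ft_torque"],s["width"])
p,d=vision.grab_frame("scene");p2,d2=vision.grab_frame("top")
a=cv2.resize(p[160:240,185:305,::-1],None,fx=6.4,fy=6.4)[:, :];b=cv2.resize(p2[165:240,175:255,::-1],None,fx=5,fy=5)
cv2.imwrite("pics/m1.png",cv2.copyMakeBorder(a,0,0,0,0,0))
```

```text
[0.48193735 0.16117607 0.01058663] [ 0.33124959 -0.47551243 -0.66669229] [ 0.04023576  0.01718799 -0.02543127] 0.018406216769257636
```

View pics/m1.png

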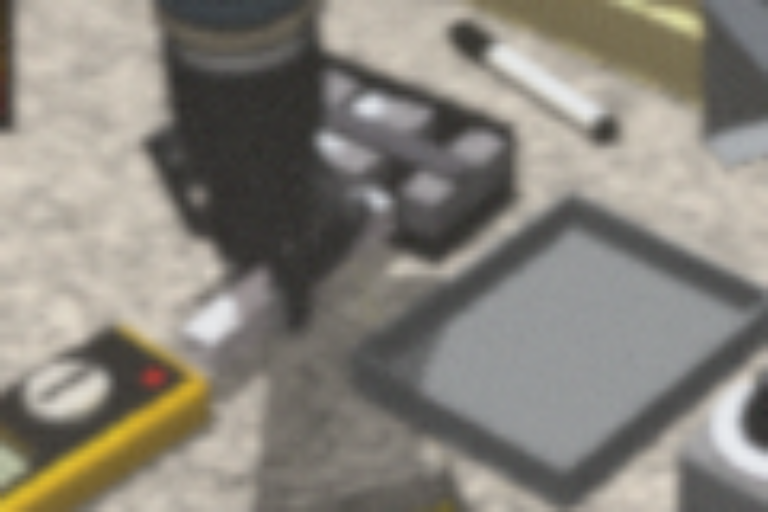

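The long tube is fully out, its inner end free at (375,200), and the wrist forces are near zero. Lifting it and moving towards the stand.

Call:
jog_arm(
  commands=[
    [[0, 0, -40], [0, 0, 0], 1],
    [[0, 0, -90], [0, 0, 0], 1],
    [[0, 0, -140], [0, 0, 0], 1],
    [[0, 0, -190], [0, 0, 0], 1],
    [[-5, -40, -220], [0, 0, 8], 1],
    [[-10, -85, -230], [0, 0, 18], 1],
    [[-13, -135, -230], [0, 0, 28], 1],
    [[-16, -185, -230], [0, 0, 38], 1],
    [[-20, -235, -230], [0, 0, 48], 1],
    [[-23, -285, -230], [0, 0, 58], 1],
  ],
)

```text
clock: 12.85
eef_pos: [0.5268, -0.123, 0.2407]
tcp_rot: [-0.0, 0.454, 0.891, 0.0]
wrist_force: [0.4, 0.6, -0.7]
width: 0.0184
grasp_force: 100.0
```

Call:
jog_arm(
  commands=[
    [[0, 0, 0], [0, 0, 0], 1],
    [[0, 0, 0], [0, 0, 9], 1],
    [[0, 0, 0], [0, 0, 18], 1],
    [[0, 0, 0], [0, 0, 27], 1],
    [[0, 0, 0], [0, 0, 36], 1],
    [[0, 0, 0], [0, 0, 36], 1],
    [[0, 0, 0], [0, 0, 36], 1],
    [[0, 0, 0], [0, 0, 36], 1],
    [[0, 0, 0], [0, 0, 36], 1],
    [[0, 0, 0], [0, 0, 36], 1],
  ],
)

```text
clock: 14.1
eef_pos: [0.5268, -0.1215, 0.2408]
tcp_rot: [-0.0, 0.705, 0.709, 0.0]
wrist_force: [0.0, -1.5, -1.6]
width: 0.0182
grasp_force: 100.1
```

Run:
```python
from h import *
s=bot.read_state();print(s["qpos"].round(2),Rt()[0],s["wrist_force"],s["ft_torque"],s["width"])
print(delta((.4962,-.264,.16),0.5))
```

```text
[-0.1   0.24  0.3   1.86 -0.08  1.06  0.24] [ 0.52678511 -0.12153137  0.24077581] [ 0.02716923 -1.53273432 -1.58969691] [ 0.04160597  0.01191444 -0.02534948] 0.018241004105407483
(array([-142.3,  -31.4,   80.8]), array([-0. , -0. , -0.2]))
```

Call:
jog_arm(
  commands=[
    [[-40, -8, 0], [0, 0, 0], 1],
    [[-90, -20, 10], [0, 0, 0], 1],
    [[-142, -31, 30], [0, 0, 0], 1],
    [[-142, -31, 55], [0, 0, 0], 1],
    [[-142, -31, 81], [0, 0, 0], 1],
    [[-142, -31, 81], [0, 0, 0], 1],
    [[-142, -31, 81], [0, 0, 0], 1],
    [[-142, -31, 81], [0, 0, 0], 1],
    [[-142, -31, 81], [0, 0, 0], 1],
    [[-142, -31, 81], [0, 0, 0], 1],
  ],
)

```text
clock: 15.35
eef_pos: [0.4969, -0.2636, 0.1602]
tcp_rot: [0.0, 0.705, 0.709, 0.0]
wrist_force: [-1.1, -0.2, -1.5]
width: 0.0183
grasp_force: 100.1
```

Run:
```python
from h import *
s=bot.read_state();print(Rt()[0],s["wrist_force"],s["width"])
p,d=vision.grab_frame("scene");q,e=vision.grab_frame("top")
np.savez("hov.npz",p=p,d=d,q=q,e=e)
a=cv2.resize(p[205:310,270:410,::-1],(400,300),interpolation=cv2.INTER_CUBIC);b=cv2.resize(q[180:255,290:390,::-1],(400,300),interpolation=cv2.INTER_CUBIC)
cv2.imwrite("pics/hov.png",np.hstack([a,b]))
for n,D in(("scene",d),("top",e)):
    info(n,box(cloud(n,D),.45,.55,-.37,-.15,.177,.20))
```

```text
[ 0.49686442 -0.26361325  0.16021553] [-1.05486006 -0.16516924 -1.49407357] 0.01833226645940254
scene 401 med [ 0.4899 -0.2986  0.1879] rect [ 494.9 -280.9] [ 38.2 140.8] 9.6 axis deg 93.5 ptp [ 0.473 -0.352  0.177] [ 0.513 -0.21   0.2  ]
top 47 med [ 0.499 -0.219  0.187] rect [ 496.4 -278. ] [ 21.1 139.6] 0.5 axis deg 86.8 ptp [ 0.485 -0.348  0.178] [ 0.506 -0.208  0.196]
```

View pics/hov.png

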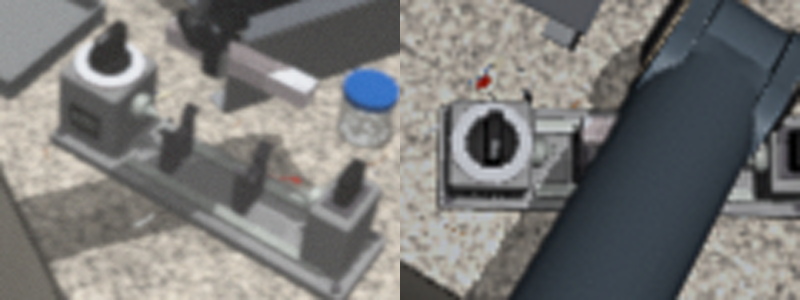

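The tube hangs level above the stand. It spans y −0.208 to −0.350, so its middle is 12 mm short of the stand's centre, which clears the head cone. Lowering it.

Call:
jog_arm(
  commands=[
    [[-2, -0.5, 20], [0, 0, 0], 1],
    [[-2, -0.5, 45], [0, 0, 0], 1],
    [[-2, -0.5, 70], [0, 0, 0], 1],
    [[-2, -0.5, 85], [0, 0, 0], 1],
    [[-2, -0.5, 95], [0, 0, 0], 1],
    [[-2, -0.5, 102], [0, 0, 0], 1],
    [[-2, -0.5, 108], [0, 0, 0], 1],
    [[-2, -0.5, 112], [0, 0, 0], 1],
    [[-2, -0.5, 112], [0, 0, 0], 1],
    [[-2, -0.5, 112], [0, 0, 0], 1],
  ],
)

```text
clock: 16.7
eef_pos: [0.4964, -0.2657, 0.048]
tcp_rot: [0.0, 0.705, 0.709, 0.0]
wrist_force: [0.7, -0.4, -0.8]
width: 0.0183
grasp_force: 100.1
```

Call:
jog_arm(
  commands=[
    [[0, 0, 1], [0, 0, 0], 1],
    [[0, 0, 1.5], [0, 0, 0], 1],
    [[2, 0, 1.5], [0, 0, 0], 1],
    [[4, 0, 1.5], [0, 0, 0], 1],
    [[6, 0, 1.5], [0, 0, 0], 1],
    [[8, 0, 1.5], [0, 0, 0], 1],
    [[10, 0, 1.5], [0, 0, 0], 1],
    [[12, 0, 1.5], [0, 0, 0], 1],
    [[12, 0, 1.5], [0, 0, 0], 1],
    [[12, 0, 1.5], [0, 0, 0], 1],
  ],
)

```text
clock: 17.95
eef_pos: [0.4964, -0.2537, 0.0465]
tcp_rot: [0.0, 0.705, 0.709, 0.0]
wrist_force: [0.4, -1.9, 4.0]
width: 0.0184
grasp_force: 100.7
```

Resting on the rests now (Fz 4 N). I'll feed it on a little until the cone is felt.

Call:
jog_arm(
  commands=[
    [[0.5, 0, 0], [0, 0, 0], 1],
    [[1, 0, 0], [0, 0, 0], 1],
    [[1.5, 0, 0], [0, 0, 0], 1],
    [[2, 0, 0], [0, 0, 0], 1],
    [[2.5, 0, 0], [0, 0, 0], 1],
    [[3, 0, 0], [0, 0, 0], 1],
    [[3, 0, 0], [0, 0, 0], 1],
    [[3, 0, 0], [0, 0, 0], 1],
    [[3, 0, 0], [0, 0, 0], 1],
    [[3, 0, 0], [0, 0, 0], 1],
  ],
)

```text
clock: 19.2
eef_pos: [0.4967, -0.252, 0.0466]
tcp_rot: [0.001, 0.705, 0.709, -0.0]
wrist_force: [1.5, -6.7, 3.7]
width: 0.0185
grasp_force: 100.8
```

Call:
jog_arm(
  commands=[
    [[1, 0, 0], [0, 0, 0], 0.7],
    [[1, 0, 0], [0, 0, 0], 0.3],
    [[1, 0, 0], [0, 0, 0], 0.2],
    [[1, 0, 0], [0, 0, 0], 0.2],
    [[1, 0, -15], [0, 0, 0], 0.2],
    [[1, 0, -40], [0, 0, 0], 0.2],
    [[1, 0, -80], [0, 0, 0], 0.2],
    [[1, 0, -130], [0, 0, 0], 0.2],
    [[-20, 0, -150], [0, 0, 10], 0.1],
    [[-60, 0, -150], [0, 0, 20], 0.1],
  ],
)

```text
clock: 20.45
eef_pos: [0.4983, -0.3101, 0.1998]
tcp_rot: [0.002, 0.818, 0.575, 0.002]
wrist_force: [-0.2, -0.4, -0.0]
width: 0.0386
grasp_force: 0.0
```

Call:
jog_arm(
  commands=[
    [[-17, 18, 0], [0, 0, 10], 0.1],
    [[-35, 35, 0], [0, 0, 20], 0.1],
    [[-35, 35, 0], [0, 0, 30], 0.1],
    [[-35, 35, 0], [0, 0, 40], 0.1],
    [[-35, 35, 0], [0, 0, 50], 0.1],
    [[-35, 35, 0], [0, 0, 60], 0.1],
    [[-35, 35, 0], [0, 0, 70], 0.1],
    [[-35, 35, 0], [0, 0, 70], 0.1],
    [[-35, 35, 0], [0, 0, 70], 0.1],
    [[-35, 35, 0], [0, 0, 70], 0.1],
  ],
)

```text
clock: 21.7
eef_pos: [0.5176, -0.3554, 0.1965]
tcp_rot: [-0.0, 1.0, 0.004, 0.0]
wrist_force: [-0.8, -0.6, 0.1]
width: 0.0382
grasp_force: 0.0
```

Run:
```python
from h import *
s=bot.read_state();print(s["qpos"].round(2),Rt()[0],s["wrist_force"],s["width"])
print(delta((.4965,-.3955,.092),-89.5))
```

```text
[ 0.    0.51  0.76  1.72 -0.39  1.07 -0.68] [ 0.517577   -0.35536757  0.19651553] [-0.79237693 -0.63615879  0.12935883] 0.03821976991812196
(array([-21.4,  40. , 104.5]), array([-0. , -0. , -0.1]))
```

Call:
jog_arm(
  commands=[
    [[-21, 40, 0], [0, 0, 0], 0.1],
    [[-21, 40, 20], [0, 0, 0], 0.1],
    [[-21, 40, 45], [0, 0, 0], 0.1],
    [[-21, 40, 70], [0, 0, 0], 0.1],
    [[-21, 40, 90], [0, 0, 0], 0.1],
    [[-21, 40, 103], [0, 0, 0], 0.1],
    [[-21, 40, 103], [0, 0, 0], 0.1],
    [[-21, 40, 103], [0, 0, 0], 1],
    [[-21, 40, 103], [0, 0, 0], 1],
    [[-21, 40, 103], [0, 0, 0], 1],
  ],
  newtons=50,
)

```text
clock: 22.95
eef_pos: [0.4973, -0.3969, 0.0944]
tcp_rot: [0.001, 1.0, 0.002, 0.001]
wrist_force: [0.3, -1.8, 3.0]
width: 0.0132
grasp_force: 50.1
```

Run:
```python
from h import *
p,d=vision.grab_frame("scene")
cv2.imwrite("pics/t1.png",cv2.resize(p[205:310,270:410,::-1],(800,600),interpolation=cv2.INTER_CUBIC))
s=bot.read_state();print(s["qpos"].round(2),Rt()[0],s["wrist_force"],s["width"],s["grasp_force"])
```

```text
[ 0.14  0.63  0.68  1.79 -0.49  0.9  -0.53] [ 0.49728246 -0.39687685  0.09439123] [ 0.39179738 -2.91176375  2.48795311] 0.012960445083719088 50.21478831768036
```

View pics/t1.png

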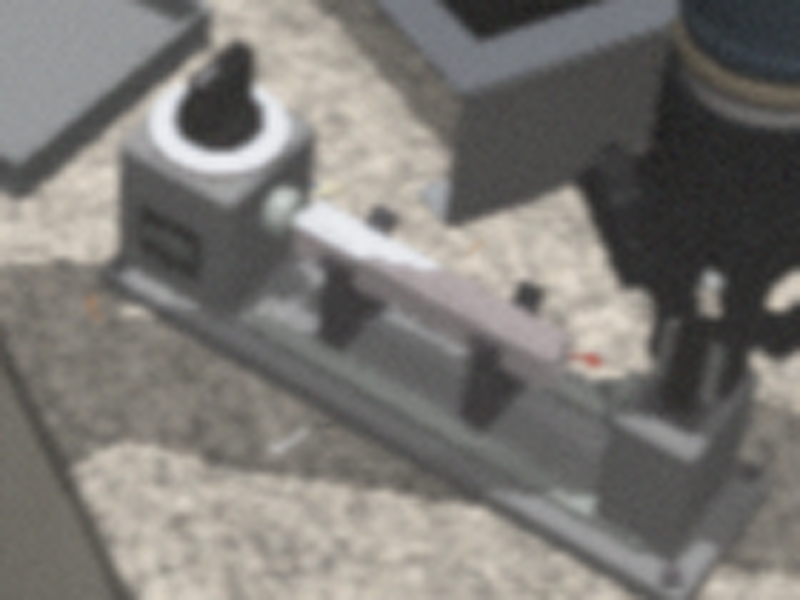

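The tube lies in both rests with its end at the head cone at (300,215), and the fin is gripped. Sliding the tailstock up.

Call:
jog_arm(
  commands=[
    [[0, -6, 0], [0, 0, 0], 1],
    [[0, -13, 0], [0, 0, 0], 1],
    [[0, -20, 0], [0, 0, 0], 1],
    [[0, -27, 0], [0, 0, 0], 1],
    [[0, -34, 0], [0, 0, 0], 1],
    [[0, -40, 0], [0, 0, 0], 1],
    [[0, -44, 0], [0, 0, 0], 1],
    [[0, -46, 0], [0, 0, 0], 1],
    [[0, -46, 0], [0, 0, 0], 1],
    [[0, -46, 0], [0, 0, 0], 1],
  ],
)

```text
clock: 24.25
eef_pos: [0.4975, -0.3691, 0.0947]
tcp_rot: [0.019, 1.0, -0.001, 0.005]
wrist_force: [12.9, -48.9, -30.3]
width: 0.0131
grasp_force: 62.3
```

Call:
jog_arm(
  commands=[
    [[0, -1, 0], [0, 0, 0], 1],
    [[0, -2, 0], [0, 0, 0], 1],
    [[0, -3, 0], [0, 0, 0], 1],
    [[0, -4, 0], [0, 0, 0], 1],
    [[0, -5, 0], [0, 0, 0], 1],
    [[0, -6, 0], [0, 0, 0], 1],
    [[0, -7, 0], [0, 0, 0], 1],
    [[0, -8, 0], [0, 0, 0], 1],
    [[0, -8, 0], [0, 0, 0], 1],
    [[0, -8, 0], [0, 0, 0], 1],
  ],
)

```text
clock: 25.5
eef_pos: [0.4975, -0.3685, 0.0948]
tcp_rot: [0.026, 1.0, -0.002, 0.007]
wrist_force: [17.2, -67.9, -47.0]
width: 0.0137
grasp_force: 71.6
```

Call:
jog_arm(
  commands=[
    [[0, 4, 0], [0, 0, 0], 1],
    [[0, 8, 0], [0, 0, 0], 1],
    [[0, 12, 0], [0, 0, 0], 1],
    [[0, 16, 0], [0, 0, 0], 1],
    [[0, 20, 0], [0, 0, 0], 1],
    [[0, 22, 0], [0, 0, 0], 1],
    [[0, 24, 0], [0, 0, 0], 1],
    [[0, 24, 0], [0, 0, 0], 1],
    [[0, 24, 0], [0, 0, 0], 1],
    [[0, 24, 0], [0, 0, 0], 1],
  ],
)

```text
clock: 26.75
eef_pos: [0.4974, -0.3694, 0.0944]
tcp_rot: [0.004, 1.0, 0.002, 0.002]
wrist_force: [3.5, -11.8, 0.1]
width: 0.0127
grasp_force: 50.2
```

Run:
```python
from h import *
p,d=vision.grab_frame("scene")
cv2.imwrite("pics/t2.png",cv2.resize(p[205:310,270:410,::-1],(800,600),interpolation=cv2.INTER_CUBIC))
s=bot.read_state();print(s["qpos"].round(2),Rt()[0],s["wrist_force"],s["width"],s["grasp_force"])
```

```text
[ 0.08  0.61  0.69  1.83 -0.49  0.87 -0.56] [ 0.49745564 -0.36939536  0.09442701] [  2.56915138 -11.78060892   0.29914727] 0.013136305807830435 50.24496853351593
```

View pics/t2.png

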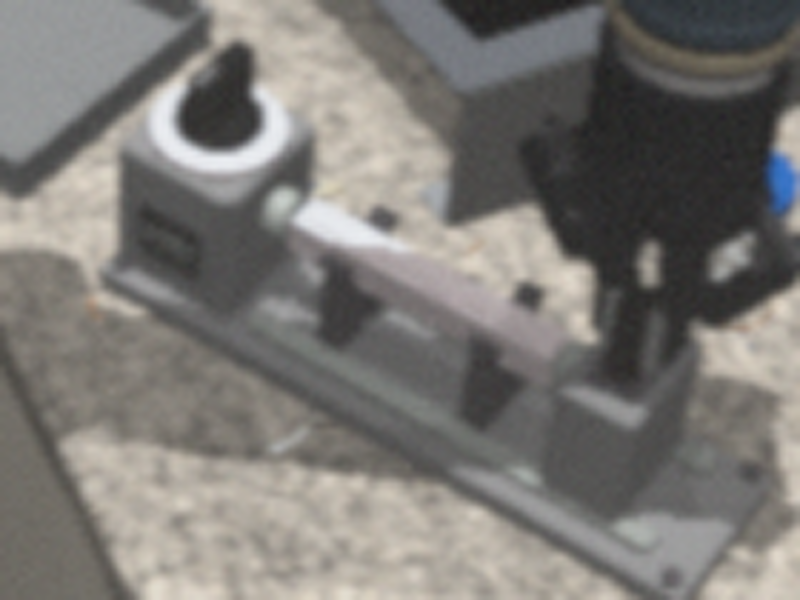

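The tube is held between both points: the tail cone is in its end at (570,352) and the push was firm. Releasing, then the short tubes.

Call:
jog_arm(
  commands=[
    [[0, 1.5, 0], [0, 0, 0], 1],
    [[0, 1.5, 0], [0, 0, 0], 0.7],
    [[0, 1.5, 0], [0, 0, 0], 0.3],
    [[0, 1.5, 0], [0, 0, 0], 0.2],
    [[0, 1.5, -30], [0, 0, 0], 0.2],
    [[0, 1.5, -70], [0, 0, 0], 0.2],
    [[0, 0, -120], [0, 0, 0], 0.2],
    [[0, -40, -160], [0, 0, -10], 0.2],
    [[0, -95, -160], [0, 0, -20], 0.2],
    [[0, -150, -160], [0, 0, -30], 0.2],
  ],
)

```text
clock: 28.05
eef_pos: [0.4952, -0.2128, 0.2532]
tcp_rot: [-0.001, 0.964, 0.265, -0.0]
wrist_force: [0.4, 0.2, 0.4]
width: 0.0344
grasp_force: 0.0
```

Call:
jog_arm(
  commands=[
    [[0, -40, 0], [0, 0, -9], 0.3],
    [[0, -80, 0], [0, 0, -18], 0.3],
    [[0, -120, 0], [0, 0, -27], 0.3],
    [[0, -150, 0], [0, 0, -36], 0.3],
    [[0, -180, 0], [0, 0, -45], 0.3],
    [[0, -210, 0], [0, 0, -54], 0.3],
    [[0, -240, 0], [0, 0, -63], 0.3],
    [[0, -240, 0], [0, 0, -63], 0.3],
    [[0, -240, 0], [0, 0, -63], 0.3],
    [[0, -240, 0], [0, 0, -63], 0.3],
  ],
)

```text
clock: 29.3
eef_pos: [0.3747, -0.009, 0.2532]
tcp_rot: [-0.0, 0.687, 0.727, -0.0]
wrist_force: [0.3, -0.1, -0.2]
width: 0.0298
grasp_force: 0.0
```

Run:
```python
from h import *
q,e=vision.grab_frame("top");np.savez("top2.npz",p=q,d=e)
P=cloud("top",e)
info("tube",box(P,.47,.52,-.36,-.18,.069,.08))
info("fin",box(P,.44,.55,-.45,-.33,.11,.13))
info("ts",box(P,.44,.55,-.45,-.33,.080,.095))
info("bar",box(P,.45,.54,-.19,-.1,.128,.15))
for n,y0,y1 in(("s1",.25,.285),("s2",.20,.24)): info(n,box(P,.45,.56,y0,y1,.034,.046))
info("tray rim",box(P,.42,.70,-.09,.13,.022,.034))
s=bot.read_state();print(s["qpos"].round(2),Rt()[0],s["width"])
print(delta((.544,.2160,.017),94.3),delta((.544,.2160,.017),-85.7))
M=Rt()[1].as_matrix();print(M[:,1])
```

```text
tube 320 med [ 0.4959 -0.2667  0.0745] rect [ 495.2 -267.7] [173.9  47.4] 89.0 axis deg 89.7 ptp [ 0.471 -0.355  0.069] [ 0.52  -0.181  0.08 ]
fin 49 med [ 0.4956 -0.3655  0.1205] rect [ 495.5 -366.6] [13.9 30.5] 88.9 axis deg -179.1 ptp [ 0.48  -0.374  0.112] [ 0.511 -0.36   0.129]
ts 171 med [ 0.4917 -0.3606  0.0862] rect [ 496.5 -362.5] [49.8 65.4] 88.8 axis deg -173.8 ptp [ 0.464 -0.387  0.08 ] [ 0.529 -0.338  0.095]
bar 58 med [ 0.4948 -0.1424  0.1382] rect [ 495.9 -142.4] [38.9 13.2] 0.4 axis deg 178.6 ptp [ 0.476 -0.149  0.129] [ 0.515 -0.136  0.146]
s1 49 med [0.5444 0.2643 0.0393] rect [544.  265.5] [34.4 19.1] 9.7 axis deg -168.8 ptp [0.527 0.255 0.034] [0.56  0.278 0.046]
s2 46 med [0.5448 0.2154 0.0399] rect [543.6 216.7] [18.2 27.8] 89.6 axis deg -169.7 ptp [0.53  0.208 0.035] [0.558 0.226 0.046]
tray rim 161 med [0.59   0.0712 0.0271] rect [559.6  34.4] [139.7 171.1] 89.3 axis deg 135.1 ptp [ 0.475 -0.036  0.022] [0.646 0.105 0.034]
[-0.53 -0.09  0.41  2.17  0.04  1.06 -0.08] [ 0.37474979 -0.009033    0.25319656] 0.030191254157181296
(array([215.2, 181.8, 236.1]), array([-0. ,  0. , 88.9])) (array([215.2, 181.8, 236.1]), array([-0. ,  0. , 88.9]))
[ 9.98412583e-01  5.63215434e-02 -4.44340254e-04]
```

Call:
jog_arm(
  commands=[
    [[20, 20, 0], [0, 0, -9], 0.3],
    [[45, 40, 0], [0, 0, -18], 0.3],
    [[70, 60, 0], [0, 0, -27], 0.3],
    [[95, 80, 0], [0, 0, -36], 0.3],
    [[120, 100, 30], [0, 0, -45], 0.3],
    [[145, 122, 60], [0, 0, -54], 0.3],
    [[170, 145, 90], [0, 0, -63], 0.3],
    [[195, 165, 120], [0, 0, -72], 0.3],
    [[215.5, 183, 145], [0, 0, -81], 0.3],
    [[215.5, 183, 170], [0, 0, -91], 0.3],
  ],
)

```text
clock: 30.6
eef_pos: [0.5461, 0.2192, 0.0817]
tcp_rot: [0.0, -0.041, 0.999, 0.0]
wrist_force: [0.8, 0.5, 0.2]
width: 0.0298
grasp_force: 0.0
```

Call:
jog_arm(
  commands=[
    [[0, 0, 0], [0, 0, 0], 0.3],
    [[0, 0, 0], [0, 0, 0], 0.3],
    [[0, 0, 0], [0, 0, 0], 0.3],
    [[0, 0, 0], [0, 0, 0], 0.3],
    [[0, 0, 0], [0, 0, 0], 0.3],
    [[0, 0, 0], [0, 0, 0], 0.3],
    [[0, 0, 0], [0, 0, 0], 0.3],
    [[0, 0, 0], [0, 0, 0], 0.3],
    [[0, 0, 0], [0, 0, 0], 0.3],
    [[0, 0, 0], [0, 0, 0], 0.3],
  ],
)

```text
clock: 31.85
eef_pos: [0.5447, 0.2174, 0.0833]
tcp_rot: [-0.0, -0.038, 0.999, 0.0]
wrist_force: [0.1, 0.7, 0.1]
width: 0.0297
grasp_force: 0.0
```

Run:
```python
from h import *
s=bot.read_state();print(s["qpos"].round(2),Rt()[0],s["width"])
print(delta((.5454,.2162,.0175),94.3))
```

```text
[-0.55  0.49  0.12  1.89 -0.08  0.76  1.27] [0.54471754 0.21737771 0.08325503] 0.029670408243378202
(array([-0.6, -1.2, 65.8]), array([ 0., -0.,  0.]))
```

Call:
jog_arm(
  commands=[
    [[0, -1, 15], [0, 0, 0], 0.3],
    [[0, -1, 35], [0, 0, 0], 0.3],
    [[0, -1, 52], [0, 0, 0], 0.3],
    [[0, -1, 62], [0, 0, 0], 0.3],
    [[0, -1, 65.5], [0, 0, 0], 0.3],
    [[0, -1, 65.5], [0, 0, 0], 0.3],
    [[0, -1, 65.5], [0, 0, 0], 1],
    [[0, -1, 65.5], [0, 0, 0], 1],
    [[0, -1, 65.5], [0, 0, 0], 1],
    [[0, -1, 65.5], [0, 0, 0], 1],
  ],
  newtons=100,
)

```text
clock: 33.1
eef_pos: [0.5449, 0.2154, 0.0184]
tcp_rot: [-0.0, -0.037, 0.999, -0.0]
wrist_force: [-3.0, -4.5, 6.2]
width: 0.0181
grasp_force: 98.0
```

Call:
jog_arm(
  commands=[
    [[8, 0, 0], [0, 0, 0], 1],
    [[18, 0, 0], [0, 0, 0], 1],
    [[28, 0, 0], [0, 0, 0], 1],
    [[38, 0, 0], [0, 0, 0], 1],
    [[48, 0, 0], [0, 0, 0], 1],
    [[58, 0, 0], [0, 0, 0], 1],
    [[67, 0, 0], [0, 0, 0], 1],
    [[71, 0, 0], [0, 0, 0], 1],
    [[71, 0, 0], [0, 0, 0], 1],
    [[71, 0, 0], [0, 0, 0], 1],
  ],
)

```text
clock: 34.35
eef_pos: [0.4742, 0.2112, 0.0177]
tcp_rot: [0.0, -0.038, 0.999, 0.0]
wrist_force: [0.2, 0.8, -1.0]
width: 0.0181
grasp_force: 97.9
```

Run:
```python
from h import *
s=bot.read_state();print(Rt()[0],s["wrist_force"],s["ft_torque"],s["width"])
p,d=vision.grab_frame("scene")
cv2.imwrite("pics/u1.png",cv2.resize(p[155:245,175:295,::-1],(800,600),interpolation=cv2.INTER_CUBIC))
```

```text
[0.4741753  0.21123381 0.01774093] [ 0.23370194  0.805408   -1.00987979] [ 0.00864865  0.02773083 -0.03218994] 0.018100705931212536
```

View pics/u1.png

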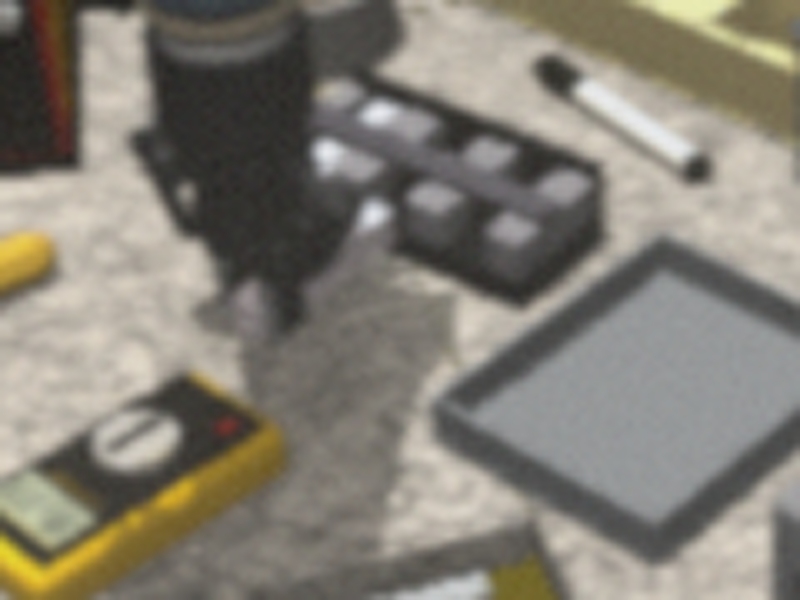

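Tube 2 is free of the case: its end is at (375,215) and the middle cutout is empty. Carrying it to the tray.

Call:
jog_arm(
  commands=[
    [[0, 0, -30], [0, 0, 0], 1],
    [[0, 0, -75], [0, 0, 0], 1],
    [[-9, -50, -80], [0, 0, 1], 1],
    [[-18, -100, -80], [0, 0, 2], 1],
    [[-27, -150, -80], [0, 0, 3], 1],
    [[-35, -195, -80], [0, 0, 3.9], 1],
    [[-35.7, -208, -80], [0, 0, 3.9], 1],
    [[-35.7, -208, -80], [0, 0, 3.9], 1],
    [[-35.7, -208, -80], [0, 0, 3.9], 1],
    [[-35.7, -208, -80], [0, 0, 3.9], 1],
  ],
)

```text
clock: 35.65
eef_pos: [0.5251, 0.0082, 0.0977]
tcp_rot: [-0.0, -0.005, 1.0, 0.0]
wrist_force: [0.1, -0.1, -1.1]
width: 0.0179
grasp_force: 97.9
```

Run:
```python
from h import *
q,e=vision.grab_frame("scene");P=cloud("scene",e)
info("tray rim",box(P,.42,.70,-.09,.13,.022,.034))
info("tube",box(P,.45,.65,-.03,.05,.09,.125))
s=bot.read_state();print(Rt()[0],s["width"],s["wrist_force"]);print(delta((.5255,.006,.0055),90.4))
```

```text
tray rim 300 med [0.5292 0.0049 0.0267] rect [559.7  30.8] [144.2 173.5] 89.4 axis deg 155.2 ptp [ 0.473 -0.042  0.022] [0.647 0.103 0.034]
tube 151 med [ 0.5214 -0.0016  0.1115] rect [560.3  -2. ] [ 44.6 102. ] 77.0 axis deg 174.9 ptp [ 0.511 -0.018  0.099] [0.613 0.03  0.125]
[0.52516172 0.00791956 0.09774543] 0.01801008843109192 [-0.23813673 -0.44858384 -0.92698008]
(array([-0.3, -2. , 92.2]), array([ 0. , -0. ,  0.2]))
```

Call:
jog_arm(
  commands=[
    [[0, -2, 30], [0, 0, 0], 1],
    [[0, -2, 55], [0, 0, 0], 1],
    [[0, -2, 75], [0, 0, 0], 1],
    [[0, -2, 85], [0, 0, 0], 1],
    [[0, -2, 90.5], [0, 0, 0], 1],
    [[0, -2, 90.5], [0, 0, 0], 1],
    [[0, -2, 90.5], [0, 0, 0], 1],
    [[0, -2, 90.5], [0, 0, 0], 0.7],
    [[0, -2, 90.5], [0, 0, 0], 0.35],
    [[0, -2, 90.5], [0, 0, 0], 0.25],
  ],
)

```text
clock: 36.95
eef_pos: [0.5255, 0.0044, 0.0075]
tcp_rot: [0.0, -0.004, 1.0, 0.0]
wrist_force: [-0.4, 0.3, 0.2]
width: 0.032
grasp_force: 0.0
```

Call:
jog_arm(
  commands=[
    [[0, 0, 0], [0, 0, 0], 0.25],
    [[0, 0, -30], [0, 0, 0], 0.25],
    [[0, 0, -70], [0, 0, 0], 0.25],
    [[0, 0, -90], [0, 0, 0], 0.3],
    [[0, 50, -100], [0, 0, -1], 0.3],
    [[-5, 110, -100], [0, 0, -2], 0.3],
    [[-10, 170, -100], [0, 0, -3], 0.3],
    [[-15, 220, -100], [0, 0, -3.9], 0.3],
    [[-18, 256, -100], [0, 0, -3.9], 0.3],
    [[-18, 256, -100], [0, 0, -3.9], 0.3],
  ],
)

```text
clock: 38.2
eef_pos: [0.5405, 0.2647, 0.107]
tcp_rot: [-0.0, -0.041, 0.999, 0.001]
wrist_force: [-0.9, -0.5, -1.0]
width: 0.03
grasp_force: 0.0
```

Call:
jog_arm(
  commands=[
    [[0, 0, 0], [0, 0, 0], 0.3],
    [[0, 0, 0], [0, 0, 0], 0.3],
    [[0, 0, 0], [0, 0, 0], 0.3],
    [[0, 0, 0], [0, 0, 0], 0.3],
    [[0, 0, 0], [0, 0, 0], 0.3],
    [[0, 0, 0], [0, 0, 0], 0.3],
    [[0, 0, 0], [0, 0, 0], 0.3],
    [[0, 0, 0], [0, 0, 0], 0.3],
    [[0, 0, 0], [0, 0, 0], 0.3],
    [[0, 0, 0], [0, 0, 0], 0.3],
  ],
)

```text
clock: 39.45
eef_pos: [0.5414, 0.2605, 0.1073]
tcp_rot: [-0.0, -0.038, 0.999, 0.0]
wrist_force: [-0.4, 0.4, -1.0]
width: 0.0297
grasp_force: 0.0
```

Run:
```python
from h import *
q,e=vision.grab_frame("scene");P=cloud("scene",e)
info("tray tube",box(P,.48,.64,-.03,.04,.016,.022))
s=bot.read_state();print(Rt()[0],s["width"],s["wrist_force"]);print(delta((.5415,.2645,.0175),94.3))
cv2.imwrite("pics/v1.png",cv2.resize(q[155:245,195:315,::-1],(800,600),interpolation=cv2.INTER_CUBIC))
```

```text
tray tube 38 med [ 0.5585 -0.0061  0.0193] rect [576.5   2.8] [ 24.6 126.8] 88.1 axis deg 177.5 ptp [ 0.513 -0.011  0.016] [0.64  0.015 0.022]
[0.54137689 0.26048564 0.10728811] 0.03000771935637131 [ 0.07853499 -0.08001632 -0.08992358]
(array([-0.4,  4. , 89.8]), array([ 0., -0.,  0.]))
```

View pics/v1.png

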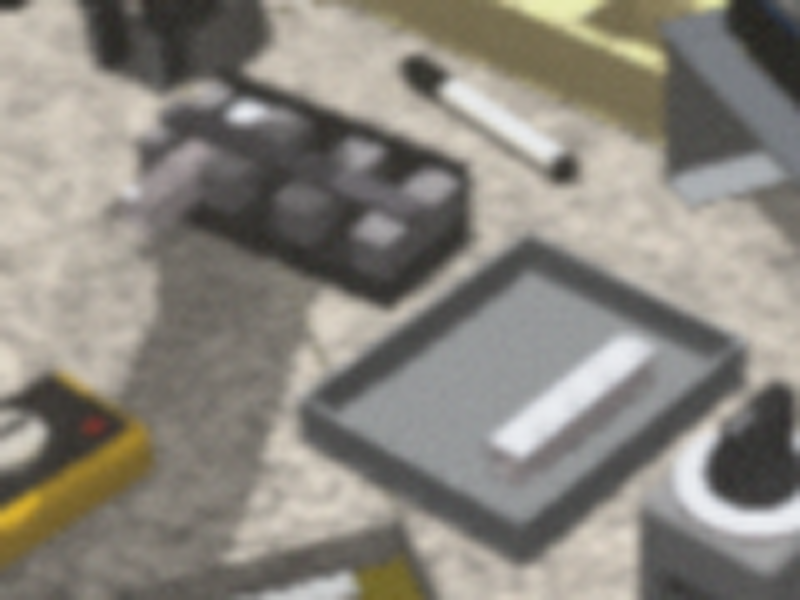

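The first short tube lies flat in the tray at (575,395). Now the last one.

Call:
jog_arm(
  commands=[
    [[0, 4.5, 20], [0, 0, 0], 0.3],
    [[0, 4.5, 50], [0, 0, 0], 0.3],
    [[0, 4.5, 72], [0, 0, 0], 0.3],
    [[0, 4.5, 85], [0, 0, 0], 0.3],
    [[0, 4.5, 89.5], [0, 0, 0], 0.3],
    [[0, 4.5, 89.5], [0, 0, 0], 0.3],
    [[0, 4.5, 89.5], [0, 0, 0], 1],
    [[0, 4.5, 89.5], [0, 0, 0], 1],
    [[0, 4.5, 89.5], [0, 0, 0], 1],
    [[0, 4.5, 89.5], [0, 0, 0], 1],
  ],
)

```text
clock: 40.75
eef_pos: [0.5415, 0.2647, 0.0185]
tcp_rot: [0.0, -0.038, 0.999, 0.0]
wrist_force: [-1.1, -1.7, 5.7]
width: 0.0177
grasp_force: 98.2
```

Call:
jog_arm(
  commands=[
    [[8, 0, 0], [0, 0, 0], 1],
    [[18, 0, 0], [0, 0, 0], 1],
    [[28, 0, 0], [0, 0, 0], 1],
    [[38, 0, 0], [0, 0, 0], 1],
    [[48, 0, 0], [0, 0, 0], 1],
    [[58, 0, 0], [0, 0, 0], 1],
    [[67, 0, 0], [0, 0, 0], 1],
    [[71, 0, 0], [0, 0, 0], 1],
    [[71, 0, 0], [0, 0, 0], 1],
    [[71, 0, 0], [0, 0, 0], 1],
  ],
)

```text
clock: 42.0
eef_pos: [0.4702, 0.2597, 0.0177]
tcp_rot: [-0.0, -0.038, 0.999, 0.0]
wrist_force: [0.1, 0.9, -0.9]
width: 0.0177
grasp_force: 97.9
```

Call:
jog_arm(
  commands=[
    [[0, 0, -30], [0, 0, 0], 1],
    [[0, 0, -75], [0, 0, 0], 1],
    [[-10, -50, -80], [0, 0, 1], 1],
    [[-20, -100, -80], [0, 0, 2], 1],
    [[-30, -150, -80], [0, 0, 3], 1],
    [[-40, -190, -80], [0, 0, 3.9], 1],
    [[-40.5, -199, -80], [0, 0, 3.9], 1],
    [[-40.5, -199, -80], [0, 0, 3.9], 1],
    [[-40.5, -199, -80], [0, 0, 3.9], 1],
    [[-40.5, -199, -80], [0, 0, 3.9], 1],
  ],
)

```text
clock: 43.25
eef_pos: [0.5254, 0.0659, 0.0977]
tcp_rot: [-0.0, -0.005, 1.0, 0.0]
wrist_force: [-0.1, 0.3, -0.6]
width: 0.0178
grasp_force: 98.0
```

Run:
```python
from h import *
q,e=vision.grab_frame("scene");P=cloud("scene",e)
info("tray rim",box(P,.42,.70,-.09,.13,.022,.034))
info("tube",box(P,.45,.65,.03,.1,.09,.125))
info("tray tube",box(P,.49,.63,-.03,.04,.016,.022))
s=bot.read_state();print(Rt()[0],s["width"],s["wrist_force"]);print(delta((.5255,.064,.0075),90.4))
```

```text
tray rim 492 med [0.557  0.0058 0.026 ] rect [560.7  30.6] [173.9 144.6] 0.0 axis deg -179.7 ptp [ 0.474 -0.042  0.022] [0.648 0.103 0.033]
tube 157 med [0.5248 0.056  0.1122] rect [559.4  53.3] [ 40.2 101.1] 78.2 axis deg 176.8 ptp [0.511 0.04  0.1  ] [0.612 0.082 0.125]
tray tube 43 med [ 0.5577 -0.0062  0.0184] rect [562.7   0.7] [100.1  22.1] 1.2 axis deg 177.6 ptp [ 0.513 -0.009  0.016] [0.613 0.013 0.022]
[0.52544323 0.06558575 0.09775171] 0.01813571931458829 [ 0.15451158  0.77301556 -1.15346502]
(array([-0.1, -1.6, 90.3]), array([ 0. , -0. ,  0.2]))
```

Call:
jog_arm(
  commands=[
    [[0, -3, 30], [0, 0, 0], 1],
    [[0, -3, 55], [0, 0, 0], 1],
    [[0, -3, 75], [0, 0, 0], 1],
    [[0, -3, 85], [0, 0, 0], 1],
    [[0, -3, 90.5], [0, 0, 0], 1],
    [[0, -3, 90.5], [0, 0, 0], 1],
    [[0, -3, 90.5], [0, 0, 0], 1],
    [[0, -3, 90.5], [0, 0, 0], 0.7],
    [[0, -3, 90.5], [0, 0, 0], 0.35],
    [[0, -3, 90.5], [0, 0, 0], 0.25],
  ],
)

```text
clock: 44.55
eef_pos: [0.526, 0.0613, 0.0076]
tcp_rot: [0.0, -0.004, 1.0, 0.0]
wrist_force: [0.6, -0.1, -1.0]
width: 0.0321
grasp_force: 0.0
```

Call:
jog_arm(
  commands=[
    [[0, 0, 0], [0, 0, 0], 0.25],
    [[0, 0, -30], [0, 0, 0], 0.25],
    [[0, 0, -70], [0, 0, 0], 0.25],
    [[0, 0, -110], [0, 0, 0], 0.25],
    [[0, 0, -160], [0, 0, 0], 0.25],
    [[0, 40, -200], [0, 0, 0], 0.25],
    [[0, 90, -240], [0, 0, 0], 0.25],
    [[0, 140, -250], [0, 0, 0], 0.25],
    [[0, 160, -250], [0, 0, 0], 0.25],
    [[0, 160, -250], [0, 0, 0], 0.25],
  ],
)

```text
clock: 45.8
eef_pos: [0.5238, 0.222, 0.2564]
tcp_rot: [-0.001, -0.005, 1.0, -0.0]
wrist_force: [0.2, -1.0, -0.2]
width: 0.0319
grasp_force: 0.0
```

Run:
```python
from h import *
q,e=vision.grab_frame("scene");P=cloud("scene",e)
info("tray rim",box(P,.42,.70,-.09,.13,.022,.034))
info("t2",box(P,.49,.63,-.03,.025,.016,.022));info("t1",box(P,.49,.63,.03,.09,.016,.022))
info("L",box(P,.485,.508,-.34,-.19,.068,.082))
cv2.imwrite("pics/w1.png",cv2.resize(q[150:315,190:410,::-1],(800,600),interpolation=cv2.INTER_CUBIC))
T=cloud("top",vision.grab_frame("top")[1])
info("Ltop",box(T,.482,.512,-.345,-.19,.069,.082));info("bar",box(T,.45,.54,-.19,-.1,.128,.15))
for y in np.arange(-.35,-.17,.01):
    Q=box(T,.489,.503,y,y+.01,.0,.2); print(round(y,3),np.median(Q[:,2]).round(4) if len(Q) else None,end="; ")
```

```text
tray rim 620 med [0.5568 0.0197 0.0257] rect [560.2  31. ] [144.5 173. ] 89.9 axis deg -172.7 ptp [ 0.474 -0.041  0.022] [0.647 0.103 0.034]
t2 40 med [ 0.5674 -0.0057  0.0188] rect [563.4   3.9] [ 23.6 100.6] 88.9 axis deg 179.2 ptp [ 0.513 -0.009  0.016] [0.614 0.015 0.022]
t1 39 med [0.548  0.0516 0.0191] rect [562.3  56.3] [ 22.9 102.4] 86.9 axis deg 176.5 ptp [0.512 0.046 0.016] [0.613 0.07  0.022]
L 399 med [ 0.4944 -0.2688  0.0752] rect [ 496.6 -264.6] [148.2  22.4] 89.8 axis deg 89.9 ptp [ 0.485 -0.339  0.068] [ 0.508 -0.19   0.08 ]
Ltop 264 med [ 0.4964 -0.2651  0.0746] rect [ 495.3 -267.7] [153.9  27.1] 87.7 axis deg 89.9 ptp [ 0.483 -0.345  0.069] [ 0.511 -0.191  0.082]
bar 60 med [ 0.4953 -0.1421  0.1395] rect [ 495.7 -142.6] [13.2 39.9] 89.8 axis deg 178.9 ptp [ 0.476 -0.149  0.128] [ 0.516 -0.136  0.146]
-0.35 0.0796; -0.34 0.0708; -0.33 0.0729; -0.32 0.0773; -0.31 0.0756; -0.3 0.0734; -0.29 0.0715; -0.28 0.0736; -0.27 0.0731; -0.26 0.0735; -0.25 0.0745; -0.24 0.0746; -0.23 0.0749; -0.22 0.0766; -0.21 0.0729; -0.2 0.0722; -0.19 0.0768; -0.18 0.0995;
```

View pics/w1.png

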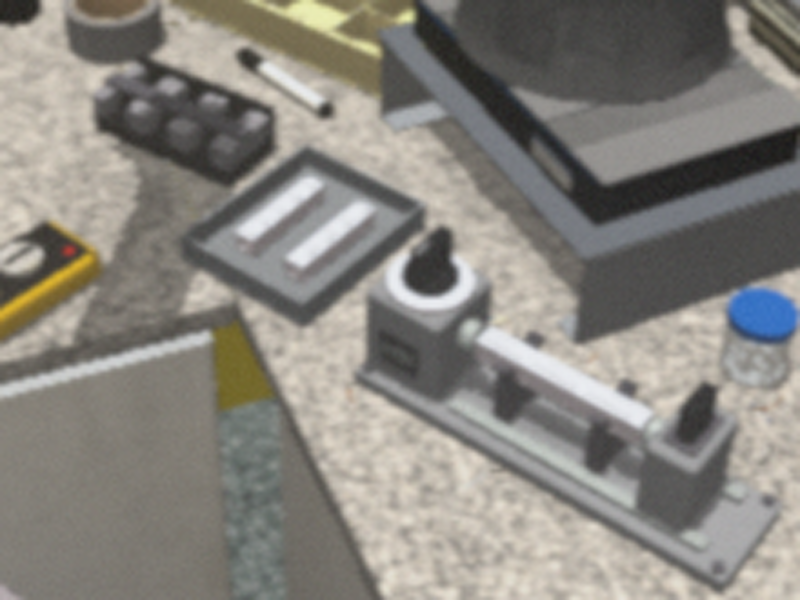

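All tubes look right. One last check before handing in: where the long tube's ends sit relative to the stand.

Run:
```python
from h import *
p,d=vision.grab_frame("top")
cv2.imwrite("pics/z1.png",cv2.resize(p[190:245,290:400,::-1],None,fx=7,fy=7,interpolation=cv2.INTER_CUBIC))
```

```text
(no output)
```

View pics/z1.png

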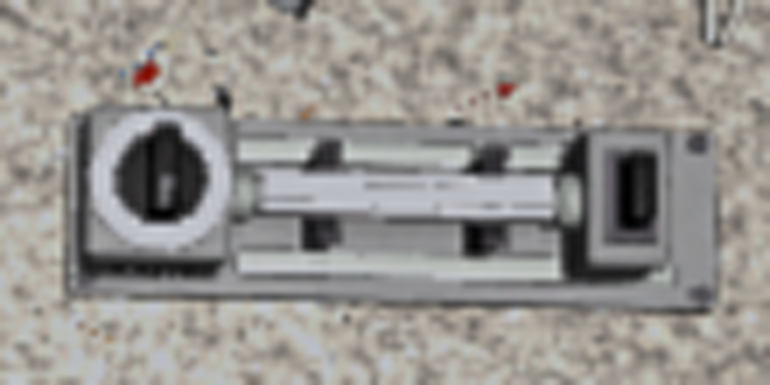

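The tube spans px 257–556, centred between the rests (middle 406 against 405), with equal cone gaps at both ends. It is seated, so I'm handing in.

```bash
python3 -c "
from cell import bot
print(bot.close_job())"
```

```text
the job is handed in; nothing more can be done
None
```

I handed the job in, and it returned no verdict: the knob is at its off stop, the long tube is seated between both points in the rests, both short tubes lie flat in the tray, and no bystander looked disturbed in the last picture; I had no direct tailstock reading (0.052–0.061 is required), only the firm stop against the tube and its centred position in the pictures.

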